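# Weigh a stone core on the spring scale

## Robot

A 6-joint arm with a two-finger parallel gripper is mounted at the origin on a cart in front of the work surface, level with it; the furniture and walls round the work are solid. World frame = base frame: x ahead of the robot, y to its left, z up, the work surface at z = 0. Lengths are in mm, angles in rad, forces in N, time in s.
With the tool pointing down it reaches from about 275 to 825 mm from the base axis. Payload 4.9 kg.
Tool frame: the origin (TCP) lies at the very end of the fingers, on their centre line; the grasp point (between the pads) lies 19 mm behind it; z points along the fingers, y is the line along which they close (so a half turn about z gives the same grasp; the last joint's range is limited). The gripper opens to 85 mm and grips with 20 to 120 N. Pads are 22 mm wide; open, the fingers measure 114 mm over their backs; the gripper's body (76 mm by 85 mm) begins 54 mm behind the grasp point. The pads swing forward as they close: fully open they stand 13 mm farther back than shut.
Start: joints at [-0.134, 0.326, -0.193, 1.052, 0, 1.437], TCP at [550.017, 0.009, 231.281] pointing down, gripper open.
Joint ranges: [-2.65, 2.65], [-0.97, 1.79], [-1.3, 1.35], [-1.93, 2.1], [-1.47, 1.37], [-3.14, 3.14]. Speed limits (rad/s): [2.57, 2.57, 3.14, 3.14, 3.14, 3.14].

## Interface

Orientations are given as [roll, pitch, yaw] about the fixed x, y, z axes, in that order (R = Rz(yaw) Ry(pitch) Rx(roll)).
In Python, from bench import bot, solve_ik, imaging gives the robot as it stands. Calls block until the motion is done:
- bot.move_ptp(position, orientation): joint-space move of the TCP to a pose.
- bot.movel(position, rot=None, max_speed=150, threshold=None): straight line of the TCP; rot=None keeps the orientation; max_speed is the mean speed in mm/s. With threshold (N) it stops when the force on the tool has changed by that much, and returns True; else False.
- bot.move_j(angles): joint-space move.
- bot.grip(opening, effort=None): opening from 0.0 (shut) to 1.0 (fully open); effort is the grip in N (None keeps the last); returns when the fingers have stopped.
- bot.dwell(seconds).
- solve_ik(position, orientation): joint angles nearest the present ones, or None.
- bot.get_state(): the state.
- imaging.capture(name): name is "scene" or "side" or "wrist"; returns the picture (400x640x3 uint8, blue, green, red); there is no depth.
- imaging.camera_model(name): a dict with "K" (3x3 intrinsics, pixels), "position" and "rotation" of the camera in the world. Camera axes: x right, y up, looking along -z (the intrinsics and any distortion apply to the point x, -y, -z); pixel columns grow to the right and rows downward; lengths in mm; the calibration is good to about 2 mm. A picture is of the moment at which its call begins: read the wrist's pose just before it. camera_model takes no time and is no camera call; for the wrist camera it gives the pose at the moment of the call.
A pose or a line that the arm cannot do raises bot.IKError and nothing moves.
- bot.sign_off(): hands the job in; it is judged then, once.
The state is a dict: "t": time; "qpos": joint angles; "joint_velocities": joint speeds; "effort": joint torques, N m; "tcp_pos": TCP position; "orientation": TCP orientation; "contact_force": force on the tool from outside, world axes, zero at the start; "wrist_torque": the same for the moment, N m; "opening": opening from 0.0 (shut) to 1.0 (fully open); "gripper_force": force on a finger pad.
Only numpy, scipy, OpenCV 4.12 (cv2) and the standard library are available. Lean on these libraries where they do the work, as an engineer would, in place of code of your own. Each camera call takes 0.05 s, during which the arm holds its last target. There are 200 camera calls.

## Task

Weigh the round stone core: take its wire stirrup out of the rack, hang it by its eye on the sprung hook of the spring scale and hand its weight over by feel, at only a few centimetres a second and so completely that the hook neither drops nor springs up when you let go, and is never bumped or pressed to its stop. Leave it hanging untouched until it has been still for a good second, then lift it off just as slowly and stand it back upright in its empty rack pocket. Leave the cube's stirrup and everything else on the bench alone.

Things in the scene. Friction and masses are not known exactly. Their poses are not given: they have to be found in the camera images.
- core_stirrup: stirrup to weigh, one rigid loose piece of unknown mass, 0.18 to 0.57 kg: aluminium foot disc (66 mm wide, 8 mm thick) with a round grey stone core (50 mm wide, top at 61 mm), two steel wires 6 mm thick, upright at y = +-30 mm, bent in 45 degrees at 78 mm height to a peak at 108 mm, there a black grip block. Origin: centre of underside, z up. Its window is open along its x axis, both ways alike
- core_stirrup_grip (a point): centre of the core stirrup's black ribbed grip block (14 mm along x, 16 mm along y, from 104 to 150 mm above the underside; this point at 130 mm). Hold it across the 16 mm, fingers closing along the stirrup's y axis, so that the eye stays free along x
- core_stirrup_eye (a point): point in the peak of the core stirrup's eye (the window between core top and wire peak), 98 mm above its underside, where the centre line of the hook's wire lies when it hangs
- cube_stirrup: the other stirrup, same foot, wires and grip block, but carrying a square 40 mm mortar cube; stands in the other pocket and must stay there. Origin at the centre of the underside
- rack: low grey plastic rack, 215 x 96 x 12 mm, fixed; origin at the centre of its underside, long side along its x axis; two round pockets, 74 mm wide and 7 mm deep, centres 54 mm either side of the middle
- pocket_a (a point): centre of the floor (5 mm above the bench) of the pocket on the rack's -x side; holds one of the stirrups at the start
- pocket_b (a point): centre of the floor of the pocket on the rack's +x side; holds the other stirrup at the start
- spring_scale: spring scale, fixed: grey foot plate 150 x 90 x 10 mm, aluminium column 32 x 56 mm, 240 mm high, with slot, white graduated face and red pointer at its front (-x side), where the hook sticks out along its x axis. Origin on the bench under the column; x from hook tip to column, z up. Includes the hook
- hook_seat (a point): lowest point of the hook's saddle, on the centre line of its 8 mm round wire; hook empty: 190 mm above the bench, 80 mm in front (-x) of the column's axis. From here the wire rises 12 mm both ways: to the free tip, which ends 22 mm in front, and to the straight arm that meets the column 54 mm behind. Same axes as the scale
- scale_hook (a joint): how far the hook has sunk, m: 0 empty (top stop), bottom stop 0.065. Spring 100 N/m: it sinks 10 mm for every newton beyond the first 0.25 N; light damping (4 N s/m). It must never move faster than 0.05 m/s up or down, sink past 0.062, or bear more than 14 N in any direction
- moisture_tin: round aluminium tin, 59 mm, bystander; origin under its centre
- brass_weight: brass knob weight, 27 mm, bystander
- calculator: pocket calculator 116 x 68 mm, bystander
- marker: black marker pen 133 mm, bystander
- stopper: dark red rubber stopper, 34 mm, bystander

How it is judged (in metres and radians):
On the way:
1. the core's stirrup hangs by its eye on the hook, untouched by the robot, and has been still for a second (distance between core_stirrup_eye and hook_seat below 0.01 m and value of joint scale_hook above 0.01 m and contact force between core_stirrup and the arm below 0.05 N and contact force between core_stirrup and the fingers below 0.05 N and velocity of joint scale_hook between -0.005 and 0.005 m/s and linear speed of core_stirrup below 0.03 m/s), for 1 s.
At the end, for the whole second after the job is handed in: The core's stirrup stands upright (within 0.06 rad), at rest and flat on the floor of its rack pocket (within 3 mm of the floor, 7 mm of the pocket's centre), released; the hook is empty and back at its top stop (within 3 mm) (((horizontal distance between core_stirrup and pocket_a below 0.007 m and z of core_stirrup in the frame of pocket_a below 0.003 m) or (horizontal distance between core_stirrup and pocket_b below 0.007 m and z of core_stirrup in the frame of pocket_b below 0.003 m)) and angle between core_stirrup's own z axis and vertical below 0.06 rad and linear speed of core_stirrup below 0.02 m/s and value of joint scale_hook below 0.003 m); the robot touches nothing.
It fails at once if the hook moves faster than 0.05 m/s (dropped, flicked or jerked) (velocity of joint scale_hook above 0.05 m/s or velocity of joint scale_hook below -0.05 m/s).
It fails at once if the hook is pressed to its bottom stop (value of joint scale_hook above 0.062 m).
It fails at once if the scale bears more than 14 N (contact force between spring_scale and anything else above 14 N).
It fails at once if the cube's stirrup is moved by more than 10 mm (distance of cube_stirrup from where it was at the start of the episode above 0.01 m).
It fails at once if a bystander is moved by more than 15 mm (distance of any of moisture_tin, brass_weight, calculator, marker, stopper from where it was at the start of the episode above 0.015 m).
It also fails if it takes over 72 s, if anything falls off the work surface, if the arm or the gripper's body presses on something with over 40 N, if the wrist force passes 120 N, or if a joint passes its speed limit or range.

## Working session

There is one attempt and no reset: what is moved stays moved. The work goes in short steps, each a Python script; the robot and the scene stay as the last script left them, time stands still between calls to the robot, and variables do not carry over. Pictures are saved under pics/ and viewed, at most 10 in all, crops included, and the job is handed in when it is done.

```bash
ls; mkdir -p pics; python3 - <<'E'
from bench import bot, solve_ik, imaging
import cv2, numpy as np
for n in ("scene","side","wrist"):
    m=imaging.camera_model(n); print(n,{k:np.round(v,3).tolist() if not isinstance(v,str) else v for k,v in m.items()})
    cv2.imwrite(f"pics/{n}0.png",imaging.capture(n))
print(bot.get_state())
E
```

```text
pics
scene {'K': [[469.969, 0.0, 322.656], [0.0, 469.969, 198.844], [0.0, 0.0, 1.0]], 'position': [-27.228, -595.043, 1089.92], 'rotation': [0.73, -0.01, -0.695]}
side {'K': [[430.605, 0.0, 316.51], [0.0, 430.605, 198.034], [0.0, 0.0, 1.0]], 'position': [327.88, -493.389, 1216.573], 'rotation': [0.5, -0.013, -0.35]}
wrist {'K': [[358.539, 0.0, 317.117], [0.0, 358.539, 199.336], [0.0, 0.0, 1.0]], 'position': [548.925, 68.186, 374.905], 'rotation': [-0.275, 0.002, 0.0]}
{'t': 0.15, 'qpos': array([-1.34210431e-01,  3.26774969e-01, -1.93325966e-01,  1.05202913e+00,
        9.84826042e-06,  1.43662732e+00]), 'joint_velocities': array([-0.0023658 , -0.00117396,  0.0001085 ,  0.00034575, -0.00048407,
        0.00084762]), 'effort': array([ 1.04211274e-03, -4.43704247e+01,  2.62664723e+01,  1.04285317e-02,
       -1.23322516e-04, -3.51401161e-05]), 'tcp_pos': array([5.49561739e+02, 6.79073950e-02, 2.30691717e+02]), 'orientation': array([-3.14027222e+00, -1.88169483e-04,  1.57075477e+00]), 'contact_force': array([-0.74435391,  0.75768076,  0.27679177]), 'wrist_torque': array([ 0.03624169, -0.00312445,  0.02630397]), 'gripper_force': 0.0, 'opening': 1.0011264316896276}
```

View pics/scene0.png

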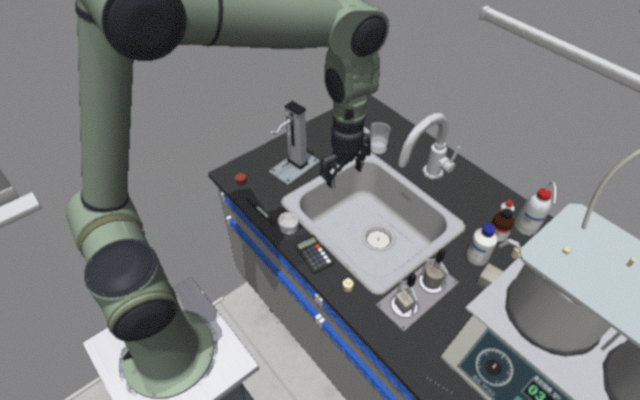

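View pics/side0.png

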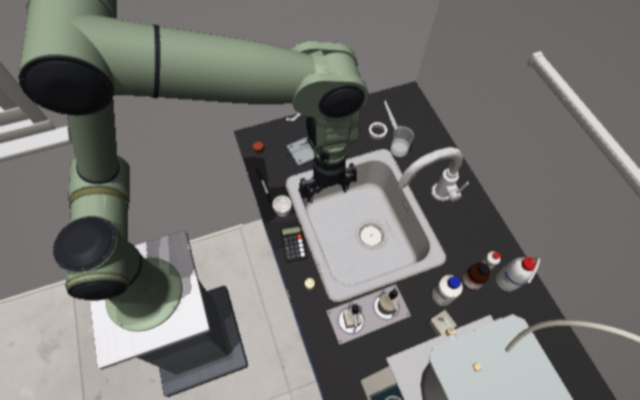

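The views show the rack near scene (418,290) / side (369,313), with the round core at scene (433,275) / side (387,302) and the cube at (404,298). The scale is at scene (296,150), and its hook points left to about (275,130). There's a sink in between, and a faucet at (440,150).

```bash
cat > h.py <<'E'
from bench import bot, solve_ik, imaging
import cv2, numpy as np
from scipy.spatial.transform import Rotation as R
def rot(m):
    r=np.array(m["rotation"]); return r if r.shape==(3,3) else R.from_euler("xyz",r).as_matrix()
def ray(m,uv):
    d=np.linalg.inv(m["K"])@[uv[0],uv[1],1]; return np.array(m["position"]),rot(m)@(d*[1,-1,-1])
def plane(m,uv,z):
    p,d=ray(m,uv); return p+d*(z-p[2])/d[2]
def proj(m,P):
    c=rot(m).T@(np.array(P,float)-m["position"]); q=np.array(m["K"])@(c*[1,-1,-1]); return q[:2]/q[2]
def tri(ms,uvs):
    A=np.zeros((3,3));b=np.zeros(3);rs=[ray(m,u) for m,u in zip(ms,uvs)]
    for p,d in rs:
        d=d/np.linalg.norm(d);M=np.eye(3)-np.outer(d,d);A+=M;b+=M@p
    X=np.linalg.solve(A,b); return X,[np.round(proj(m,X)-u,1).tolist() for m,u in zip(ms,uvs)]
def shot(n,f=None):
    m=imaging.camera_model(n);im=imaging.capture(n)
    if f: cv2.imwrite(f"pics/{f}.png",im)
    return m,im
E
python3 - <<'E'
from h import *
s=imaging.camera_model("scene");d=imaging.camera_model("side")
print("tcp->",proj(s,bot.get_state()["tcp_pos"]),proj(d,bot.get_state()["tcp_pos"]))
print("rack",plane(s,(418,290),12),plane(d,(369,313),12))
for n,a,b in (("core",(433,276),(387,302)),("cube",(404,299),(352,320)),("foot",(295,167),(302,150)),("hook",(275,131),(290,119))):
    print(n,plane(s,a,10).round(),plane(d,b,10).round(),tri([s,d],[a,b]))
E
```

```text
tcp-> [343.41516202 182.20053976] [326.73635907 197.76882332]
rack [ 587.63232504 -267.05997885   12.        ] [ 580.38200607 -272.49041094   12.        ]
core [ 652. -263.   10.] [ 641. -261.   10.] (array([ 634.70542153, -268.63761329,   36.98321498]), [[-0.9, -0.5], [0.6, 0.7]])
cube [ 541. -261.   10.] [ 529. -274.   10.] (array([ 521.067913  , -277.35324342,   49.36548219]), [[1.4, 0.8], [-0.9, -1.1]])
foot [621. 305.  10.] [585. 312.  10.] (array([569.70863953, 246.16543264,  93.66781239]), [[-2.3, -1.8], [1.7, 2.3]])
hook [677. 494.  10.] [589. 452.  10.] (array([545.88230249, 293.43055979, 210.66032199]), [[-0.4, -0.3], [0.3, 0.3]])
```

```bash
python3 - <<'E'
from h import *
pi=np.pi
bot.move_ptp([585,-265,290],[pi,0,pi/2])
m,w=shot("wrist","w1"); shot("scene","sc1"); shot("side","sd1")
s=bot.get_state();print(s["t"],s["qpos"].round(2),s["tcp_pos"].round(1),s["contact_force"].round(2)); print(m["position"],m["rotation"])
a=cv2.imread("pics/sc1.png")[60:220,190:350];b=cv2.imread("pics/sd1.png")[70:200,220:350]
a=cv2.resize(a,(500,500),interpolation=cv2.INTER_CUBIC)
b=cv2.resize(b,(300,300),interpolation=cv2.INTER_CUBIC)
c=np.zeros((500,800,3),np.uint8);c[:,:500]=a;c[:300,500:]=b;cv2.imwrite("pics/mix.png",c)
E
```

```text
1.3583 [-0.54  0.48  0.19  1.28  0.    1.03] [ 585.2 -263.1  289.9] [-0.02 -0.2  -0.03]
[ 584.14357021 -195.6952257   433.99122312] [-0.27402009  0.00125824  0.00112795]
```

View pics/w1.png

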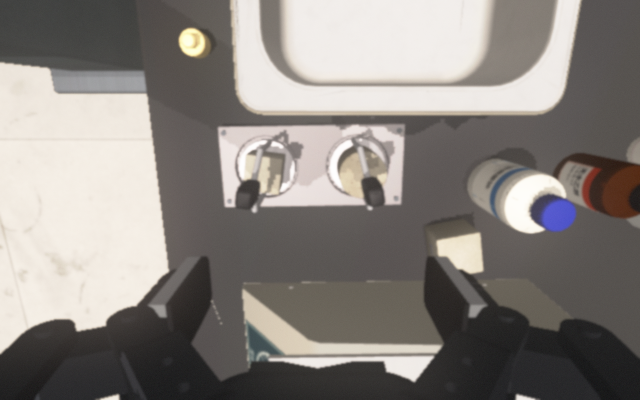

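View pics/mix.png

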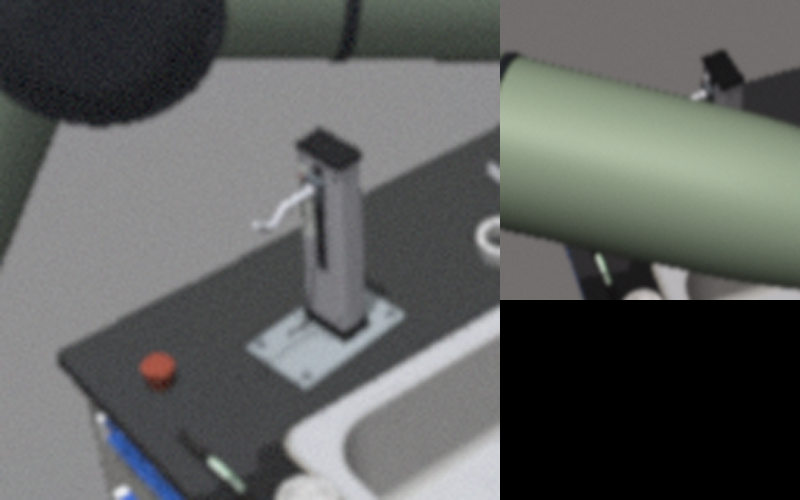

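w1 shows the rack with corners at (220,127), (405,124), (404,206) and (224,208). The core is on the right with its foot ring near (358,167) and its grip block at (365–380,180–205). Its wires lie roughly along image vertical (world y). The mix picture shows the hook tip at scene ≈(272,132), and the foot plate corners at (269,171), (288,184) and (320,160).

```bash
python3 - <<'E'
from h import *
s=imaging.camera_model("scene")
m=dict(K=imaging.camera_model("wrist")["K"],position=[584.14357021,-195.6952257,433.99122312],rotation=[-0.27402009,0.00125824,0.00112795])
print("rack",[plane(m,u,12).round(1)[:2].tolist() for u in ((220,127),(405,124),(404,206),(224,208))])
f=lambda u:(190+u[0]*.32,60+u[1]*.32)
for u in ((247,348),(305,387),(405,313)): print("plate",plane(s,f(u),10).round(1))
A,B,C=[plane(s,f(u),10) for u in ((247,348),(305,387),(405,313))]
print("ang long",np.degrees(np.arctan2(*(C-B)[1::-1])),np.linalg.norm(C-B),"short",np.degrees(np.arctan2(*(A-B)[1::-1])),np.linalg.norm(A-B))
print("top centre",plane(s,f((329,148)),240).round(1),"hook arm meets col",plane(s,f((318,183)),202).round(1),"tip",plane(s,f((257,225)),200).round(1))
im=cv2.imread("pics/w1.png");hsv=cv2.cvtColor(im,cv2.COLOR_BGR2HSV)
blk=((hsv[...,2]<70)).astype(np.uint8)
for name,(x0,x1,y0,y1) in dict(core=(345,395,165,215),cube=(228,275,165,215)).items():
    sub=blk[y0:y1,x0:x1];n,l,st,c=cv2.connectedComponentsWithStats(sub);
    for i in range(1,n):
        if st[i,4]>60: print(name,st[i].tolist(),(c[i]+[x0,y0]).round(1),plane(m,c[i]+[x0,y0],135).round(1))
for u in ((267,166),(358,167)): print("foot",plane(m,u,13).round(1))
E
```

```text
rack [[471.2, -227.5], [685.1, -223.9], [690.5, -322.7], [469.1, -325.6]]
plate [542.9 342.6  10. ]
plate [555.8 259.6  10. ]
plate [703.8 279.4  10. ]
ang long 7.5837587383905065 149.30886838262813 short 98.84651645579238 83.91844766720064
top centre [635.9 311.4 240. ] hook arm meets col [624.2 315.4 202. ] tip [544.1 304.  200. ]
core [19, 13, 17, 24, 163] [370.7 185.7] [ 629.8 -267.5  135. ]
cube [11, 16, 19, 27, 250] [250.2 190.7] [ 526.3 -272.1  135. ]
foot [ 524.1 -273.    13. ]
foot [ 632.3 -274.    13. ]
```

```bash
python3 - <<'E'
from h import *
import json
pi=np.pi; L={}
def look(n,p,y):
    bot.move_ptp(p,[pi,0,y]);bot.dwell(.3)
    s=bot.get_state();m,_=shot("wrist",n)
    L[n]=dict(K=np.array(m["K"]).tolist(),position=list(m["position"]),rotation=list(m["rotation"]))
    print(n,s["t"],s["qpos"].round(2),s["tcp_pos"].round(1),s["orientation"].round(3),s["contact_force"].round(2))
look("c1",[632,-271,250],0.0)
bot.move_ptp([560,60,310],[pi,0,-pi/2])
look("s1",[450,295,310],-pi+.13)
look("s2",[505,250,330],-pi+.13)
json.dump(L,open("L.json","w"))
c=np.zeros((600,800,3),np.uint8)
def crop(n,x0,y0,w,h,W,H): return cv2.resize(cv2.imread(f"pics/{n}.png")[y0:y0+h,x0:x0+w],(W,H),interpolation=cv2.INTER_CUBIC)
c[:300,:480]=crop("s1",0,0,640,400,480,300); c[300:,:480]=crop("s2",0,0,640,400,480,300); c[:200,480:]=crop("c1",0,0,640,400,320,200)
cv2.imwrite("pics/mix2.png",c)
E
```

```text
c1 3.0833 [-0.51  0.58  0.26  1.25  0.    2.63] [ 632.  -271.   250.2] [ 3.141 -0.     0.   ] [0.66 0.29 0.1 ]
s1 8.6083 [ 0.44  0.26 -0.08  1.23 -0.    0.31] [450.2 294.7 310. ] [-3.142 -0.    -3.012] [-1.06 -0.53 -0.49]
s2 9.3583 [0.33 0.31 0.03 1.3  0.   0.2 ] [504.2 250.6 329.9] [ 3.142 -0.    -3.01 ] [-0.1   0.02 -0.17]
```

View pics/mix2.png

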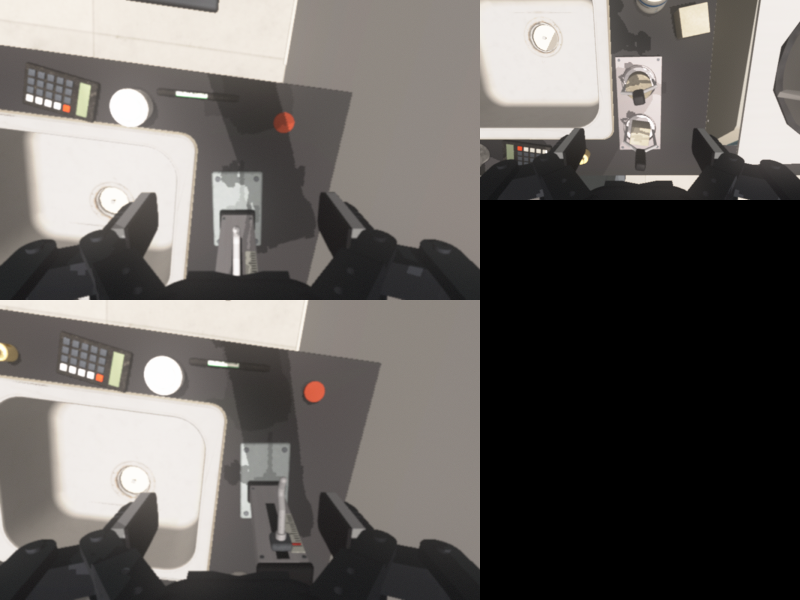

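Mix2: in s1 and s2 image up is world −x. In s2 the hook runs from about px (376,325) at the column to its tip near (376,240), with the foot plate above it. In c1 the core is the upper stirrup at about px (317,170). I'll enlarge both.

```bash
python3 - <<'E'
import cv2,numpy as np
def crop(n,x0,y0,w,h,k): return cv2.resize(cv2.imread(f"pics/{n}.png")[y0:y0+h,x0:x0+w],None,fx=k,fy=k,interpolation=cv2.INTER_CUBIC)
c=np.zeros((600,800,3),np.uint8)
c[:600,:420]=crop("s2",310,180,140,200,3)   # s2 px = 310+u/3,180+v/3
c[:400,420:790]=crop("c1",270,105,74,80,5)  # c1 px = 270+(u-420)/5,105+v/5
cv2.imwrite("pics/mix3.png",c)
E
```

```text
(no output)
```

View pics/mix3.png

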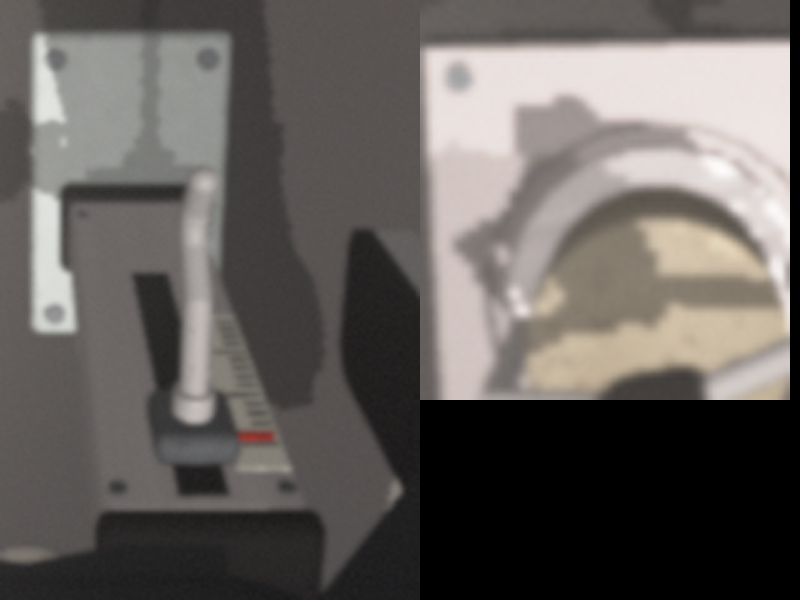

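```bash
python3 - <<'E'
from h import *
import json
L=json.load(open("L.json")); m=L["s2"];
g=lambda u,v:(310+u/3,180+v/3)
A,B,C=[plane(m,g(*u),10) for u in ((33,33),(230,35),(33,330))]
print("plate",A.round(1),B.round(1),C.round(1),"yaw",np.degrees(np.arctan2(*(C-A)[1::-1])),np.degrees(np.arctan2(*(A-B)[1::-1]))-90)
T=plane(m,g(205,176),202);Q=plane(m,g(193.5,400),202)
print("tip",T,"collar",Q,"yaw",np.degrees(np.arctan2(*(Q-T)[1::-1])),np.linalg.norm(Q-T))
x=(Q-T)/np.linalg.norm(Q-T);print("seat",T+22*x)
m=L["c1"]; im=cv2.imread("pics/c1.png")
sub=(im.max(2)<60).astype(np.uint8)[150:270,270:370]
n,l,st,c=cv2.connectedComponentsWithStats(sub)
for i in range(1,n):
    if st[i,4]>60: print(st[i].tolist(),(c[i]+[270,150]).round(1),plane(m,c[i]+[270,150],135))
c=cv2.resize(im[110:250,250:400],None,fx=4,fy=4,interpolation=cv2.INTER_CUBIC);cv2.imwrite("pics/c1z.png",c)
E
```

```text
plate [552.3 261.4  10. ] [541.7 348.5  10. ] [698.8 281.2  10. ] yaw 7.69375462746682 -173.0619119794275
tip [537.50640622 304.57323379 202.        ] collar [606.1582685  313.51335344 202.        ] yaw 7.4195323519359295 69.23152413796906
seat [559.32220457 307.41417416 202.        ]
```

View pics/c1z.png

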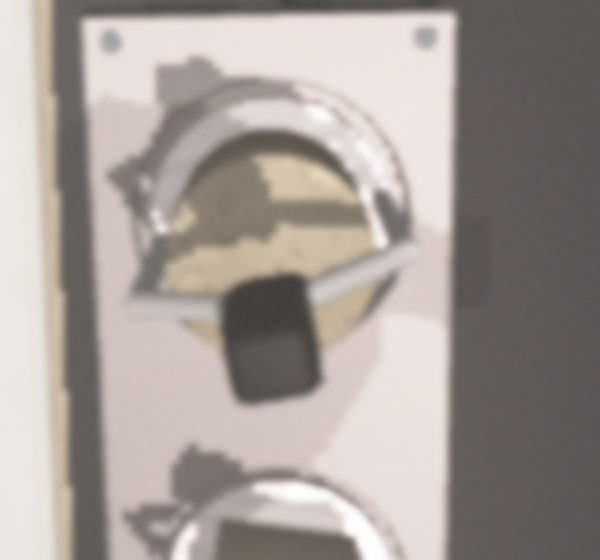

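The zoom shows the core's wire elbows at c1 px (282.5,185.8) and (353.8,172.5), and the top of the grip block centred at about (319,201.5). The stirrup is turned by roughly 12°.

```bash
python3 - <<'E'
from h import *
import json
m=json.load(open("L.json"))["c1"]
g=lambda u,v:(250+u/4,110+v/4)
a=plane(m,g(130,303),83);b=plane(m,g(415,250),83);print(a,b,np.linalg.norm(a-b),"mid",(a+b)/2)
d=a-b;print("stirrup y yaw-90",np.degrees(np.arctan2(d[1],d[0]))-90)
print("blocktop",plane(m,g(277,368),155), "blockbottom edge ctr front",plane(m,g(265,283),155))
f=[plane(m,g(*u),13) for u in ((280,92),(410,210),(140,215))];print("foot pts",np.round(f,1))
print("rack",[plane(m,g(*u),12).round(1).tolist() for u in ((83,18),(456,14))])
E
```

```text
[ 624.62822481 -240.92415166   83.        ] [ 636.66095457 -304.21619229   83.        ] 64.42568580921251 mid [ 630.64458969 -272.57017198   83.        ]
stirrup y yaw-90 10.764294466945543
blocktop [ 630.38886726 -273.24569741  155.        ] blockbottom edge ctr front [ 645.52032349 -271.16780723  155.        ]
foot pts [[ 664.7 -274.9   13. ]
 [ 633.4 -309.9   13. ]
 [ 632.  -237.4   13. ]]
rack [[683.6, -223.7, 12.0], [684.6, -320.6, 12.0]]
```

```bash
cat >> h.py <<'E'
pi=np.pi
def force(n=40,dt=.02):
    F=[]
    for _ in range(n): bot.dwell(dt);F.append(bot.get_state()["contact_force"])
    F=np.array(F);return F.mean(0).round(3),F.std(0).round(3)
YR=.188-pi; YS=np.radians(7.5)-pi
E
python3 - <<'E'
from h import *
bot.move_ptp([520,60,330],[pi,0,YR]); 
bot.move_ptp([631,-273,250],[pi,0,YR]); bot.grip(.55,20)
print(force())
print(bot.movel([631,-273,121],max_speed=120,threshold=6), bot.get_state()["tcp_pos"].round(1))
print(force())
bot.grip(0,20); s=bot.get_state(); print(s["opening"],s["gripper_force"],s["t"],s["contact_force"].round(2),s["qpos"].round(2))
bot.movel([631,-273,150],max_speed=40); bot.dwell(.3); print(force())
shot("wrist","g1"); print(bot.get_state()["opening"],bot.get_state()["t"])
E
```

```text
(array([ 0.052, -0.022, -0.045]), array([0.495, 0.362, 0.52 ]))
False [ 631.6 -273.3  122. ]
(array([0.059, 0.06 , 0.137]), array([0.518, 0.444, 0.475]))
0.1811505811892974 24.392670392990112 14.9417 [ 1.17  1.25 -0.54] [-0.52  0.66  0.06  0.97  0.   -0.7 ]
(array([-0.036,  0.144, -2.161]), array([0.478, 0.468, 0.507]))
0.18428503402371496 16.8333
```

```bash
cat >> h.py <<'E'
S=np.array([559.5,307.2]);X=np.array([np.cos(np.radians(7.5)),np.sin(np.radians(7.5))])
def at(dx,z): return [*(S+dx*X),z]
E
python3 - <<'E'
from h import *
bot.movel([631,-273,330],max_speed=150)
bot.move_ptp([520,60,330],[pi,0,YS]); bot.move_ptp(at(-90,330),[pi,0,YS]); 
bot.movel(at(-90,230.5),max_speed=100); bot.dwell(.3); print(force(60))
print(bot.movel(at(-30,230.5),max_speed=50,threshold=3)); bot.dwell(.2)
s=bot.get_state();print(s["t"],s["tcp_pos"].round(1),s["opening"],s["qpos"].round(2))
m,im=shot("scene"); d,im2=shot("side"); 
u=proj(m,at(0,190)).astype(int);v=proj(d,at(0,190)).astype(int);print(u,v)
k=lambda i,c:cv2.resize(i[max(c[1]-50,0):c[1]+50,c[0]-50:c[0]+50],(400,400),interpolation=cv2.INTER_CUBIC)
cv2.imwrite("pics/th.png",np.hstack([k(im,u),k(im2,v)]))
E
```

```text
(array([-0.037, -0.016, -2.149]), array([0.521, 0.497, 0.46 ]))
False
24.4417 [529.6 303.3 230.6] 0.1862692682817112 [ 0.4   0.44 -0.03  1.11  0.    0.27]
[276 131] [293 119]
```

View pics/th.png

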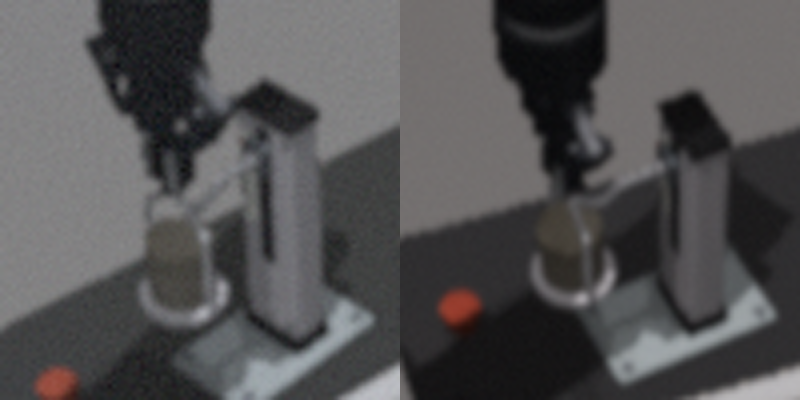

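The stirrup stands just in front of the hook tip with its window at the hook's height, at about (172,205) in the left half. Next I'll thread it slowly.

```bash
python3 - <<'E'
from h import *
print(bot.movel(at(0,230.5),max_speed=35,threshold=3)); bot.dwell(.2); print(force(15))
print("z",bot.get_state()["tcp_pos"].round(1))
for z in (214,206,200,195):
    bot.movel(at(0,z),max_speed=12); bot.dwell(.2); print(z,bot.get_state()["tcp_pos"].round(1),*force(15),bot.get_state()["opening"])
print(bot.get_state()["t"])
E
```

```text
False
(array([-0.185,  0.172, -2.014]), array([0.44 , 0.429, 0.539]))
z [559.5 307.2 230.6]
214 [559.5 307.2 214.1] [-0.049  0.003 -2.049] [0.546 0.578 0.419] 0.18377349056049766
206 [559.5 307.2 206.1] [-0.521  0.112 -1.273] [0.507 0.503 0.333] 0.18210926270809583
200 [559.5 307.2 200.1] [-0.375  0.038 -0.746] [0.47  0.362 0.554] 0.18295920608426045
195 [559.5 307.2 195.1] [-0.656 -0.087 -0.17 ] [0.557 0.613 0.602] 0.17745396873232322
31.3583
```

```bash
python3 - <<'E'
from h import *
bot.movel(at(0,214),max_speed=14); bot.movel(at(-5,214),max_speed=15)
bot.movel(at(-5,200),max_speed=12);bot.dwell(.2);print(*force(20))
bot.movel(at(-5,194),max_speed=12);bot.dwell(.2);print(bot.get_state()["tcp_pos"].round(1),*force(50))
print(bot.get_state()["t"])
E
```

```text
[ 0.353 -0.012 -0.878] [0.631 0.552 0.401]
[554.6 306.6 194.1] [ 0.417  0.063 -0.59 ] [0.469 0.515 0.527]
36.8833
```

```bash
python3 - <<'E'
from h import *
bot.movel(at(-3,193),max_speed=8);bot.dwell(.2);print(*force(60))
bot.movel(at(-3,190.5),max_speed=8);bot.dwell(.2);print(bot.get_state()["tcp_pos"].round(1),*force(60))
s=bot.get_state();print(s["t"],s["opening"],s["wrist_torque"])
E
```

```text
[-5.128 -0.659 -0.25 ] [0.438 0.539 0.472]
[556.  306.7 190.4] [-5.344 -0.735 -0.055] [0.549 0.433 0.445]
40.1833 0.1813700310697655 [-0.21431079  1.16818121  0.01625609]
```

Fx = −5 N after a 2 mm shift means something is jammed. I'll look before doing anything else.

```bash
python3 - <<'E'
from h import *
m,im=shot("scene","j_sc"); d,im2=shot("side","j_sd"); w,im3=shot("wrist","j_w")
u=proj(m,at(0,180)).astype(int);v=proj(d,at(0,180)).astype(int);print(u,v,proj(w,at(0,190)))
k=lambda i,c:cv2.resize(i[c[1]-30:c[1]+30,c[0]-40:c[0]+40],(400,300),interpolation=cv2.INTER_CUBIC)
W=cv2.resize(im3[200:400,120:520],(800,400)) if 0 else cv2.resize(im3[220:400,200:440],(400,300),interpolation=cv2.INTER_CUBIC)
W2=cv2.resize(im3,(400,300))
cv2.imwrite("pics/jam.png",np.vstack([np.hstack([k(im,u),k(im2,v)]),np.hstack([W,W2])]))
E
```

```text
[276 134] [293 121] [318.28356416 269.64912227]
```

View pics/jam.png

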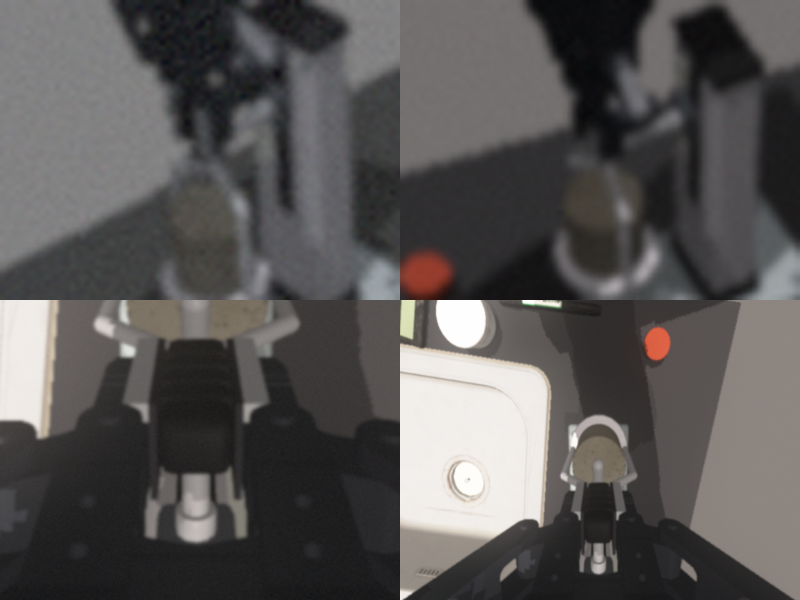

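The wrist crop shows the hook running correctly through the eye: the collar is behind the block at (195,520), the tip in front at (195,315), and the fingers sit either side of it. I'll relieve the x force in small steps.

```bash
python3 - <<'E'
from h import *
def ft(n=15):
    A=[]
    for _ in range(n): bot.dwell(.02);s=bot.get_state();A.append(np.r_[s["contact_force"],s["wrist_torque"]])
    return np.mean(A,0).round(3)
print(ft())
for dx in (-4,-5):
    bot.movel(at(dx,190.5),max_speed=8);bot.dwell(.1);print(dx,ft(),bot.get_state()["tcp_pos"].round(2),at(dx,190.5)[:2])
print(bot.get_state()["t"])
E
```

```text
[-5.246e+00 -7.280e-01 -8.300e-02 -1.520e-01  1.172e+00  5.000e-03]
-4 [-3.033 -0.357 -0.127 -0.115  0.687 -0.012] [555.72 306.67 190.54] [np.float64(555.5342205545047), np.float64(306.6778952311198)]
-5 [ 0.853  0.381 -0.209  0.027 -0.208 -0.017] [555.15 306.64 190.73] [np.float64(554.5427756931309), np.float64(306.5473690388997)]
41.8333
```

```bash
python3 - <<'E'
from h import *
bot.movel(at(-4.8,188.8),max_speed=8);bot.dwell(.1);print(*force(60))
print(bot.get_state()["tcp_pos"].round(2),bot.get_state()["t"])
E
```

```text
[ 2.909  0.339 -0.092] [0.615 0.51  0.486]
[554.85 306.6  188.85] 43.3
```

```bash
python3 - <<'E'
from h import *
bot.movel(at(-4.3,188.0),max_speed=8)
for i in range(2): bot.dwell(.1);print(*force(25),bot.get_state()["tcp_pos"].round(2))
print(bot.get_state()["t"])
E
```

```text
[1.643 0.135 0.232] [0.541 0.464 0.336] [555.07 306.63 187.93]
[1.254 0.185 0.247] [0.448 0.618 0.412] [555.14 306.6  187.95]
44.6
```

```bash
python3 - <<'E'
from h import *
bot.movel(at(-4.1,188.8),max_speed=8);bot.dwell(.15);f,_=force(20);print(f)
x=-f[0]/7; 
if abs(f[0])>.9:
    bot.movel(at(-4.1-f[0]/7*-1*.8,188.8),max_speed=8);bot.dwell(.15);f,_=force(15);print(f)
bot.grip(.24);print(bot.get_state()["t"],bot.get_state()["opening"])
bot.grip(.42);bot.dwell(.3);shot("scene","h1");print(force(10))
print(bot.get_state()["t"],bot.get_state()["tcp_pos"].round(2))
E
```

```text
[-0.022  0.04   0.041]
45.5583 0.23770025991565644
(array([0.097, 0.194, 0.226]), array([0.39 , 0.537, 0.405]))
46.375 [555.43 306.67 188.8 ]
```

```bash
python3 - <<'E'
from h import *
bot.dwell(1.5)
bot.grip(0,20);s=bot.get_state();print(s["t"],s["opening"],s["gripper_force"],s["tcp_pos"].round(2))
bot.movel(at(-4.1,216),max_speed=14);bot.movel(at(-4.1,231),max_speed=25)
bot.dwell(.1);print(*force(12))
print(bot.movel(at(-95,231),max_speed=60,threshold=3));s=bot.get_state();print(s["t"],s["tcp_pos"].round(1),s["opening"])
bot.movel(at(-95,325),max_speed=150)
bot.move_ptp([520,40,330],[pi,0,YR]);bot.move_ptp([631,-273,290],[pi,0,YR])
bot.movel([631,-273,150],max_speed=110); bot.dwell(.1)
s=bot.get_state();print(s["t"],s["tcp_pos"].round(1))
shot("wrist","p1")
E
```

```text
48.175 0.18261942244569312 25.873824656009674 [555.46 306.62 188.8 ]
[-0.092  0.056 -1.954] [0.521 0.286 0.497]
False
52.9833 [465.6 294.8 230.9] 0.18413450386770472
57.5667 [ 631.5 -273.3  150.9]
```

```bash
python3 - <<'E'
import cv2,numpy as np
a,b=[cv2.imread(f"pics/{n}.png")[110:310,230:410] for n in ("g1","p1")]
k=lambda i:cv2.resize(i,(400,444),interpolation=cv2.INTER_CUBIC)
cv2.imwrite("pics/cmp.png",np.hstack([k(a),k(b)]))
E
```

```text
(no output)
```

View pics/cmp.png

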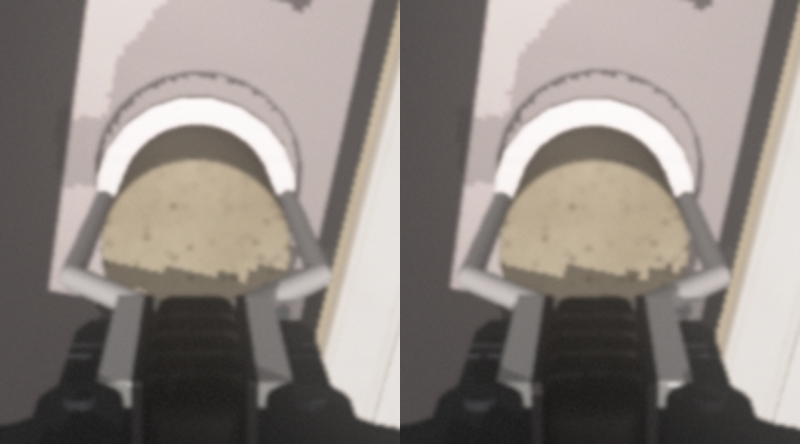

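The left and right images match: the stirrup sits in the grip exactly as it did after the first lift. Lowering it now.

```bash
python3 - <<'E'
from h import *
bot.movel([631.3,-273.2,125],max_speed=50)
r=bot.movel([631.3,-273.2,119],max_speed=10,threshold=2.5);f,_=force(10);z=bot.get_state()["tcp_pos"].round(1);print(r,f,z,bot.get_state()["t"])
if f[2]>3: bot.movel([631.3,-273.2,z[2]+.7],max_speed=10)
bot.grip(.3);bot.grip(.55)
bot.movel([631.3,-273.2,230],max_speed=110);bot.dwell(.1)
m,im=shot("wrist","e1");s=bot.get_state();print(s["t"],s["contact_force"].round(2))
sub=(im.max(2)<60).astype(np.uint8)[120:300,250:400];n,l,st,c=cv2.connectedComponentsWithStats(sub)
for i in range(1,n):
    if st[i,4]>100: print(st[i].tolist(),c[i]+[250,120])
print("expect block mid",proj(m,[631,-273,135]),"foot edge pts",[proj(m,[631+33*np.cos(t),-273+33*np.sin(t),13]).round(0).tolist() for t in (0,1.57,3.14,4.71)])
E
```

```text
True [ 0.969 -0.165  5.692] [ 631.6 -273.3  120.2] 58.9417
61.2333 [-0.1   0.1   0.04]
[0, 126, 13, 54, 571] [255.84063047 274.41155867]
[125, 161, 15, 19, 147] [380.75510204 292.14965986]
expect block mid [317.33355477 203.69559207] foot edge pts [[311.0, 201.0], [349.0, 176.0], [323.0, 138.0], [285.0, 164.0]]
```

```bash
python3 - <<'E'
from h import *
m=imaging.camera_model("wrist");im=cv2.imread("pics/e1.png")
msk=(im.min(2)>225).astype(np.uint8);msk[:110]=0;msk[230:]=0;msk[:,:260]=0;msk[:,375:]=0
cs,_=cv2.findContours(msk,cv2.RETR_EXTERNAL,cv2.CHAIN_APPROX_NONE)
c=max(cs,key=cv2.contourArea);P=np.array([plane(m,q[0],13)[:2] for q in c]);
H=cv2.convexHull(P.astype(np.float32))[:,0];print(P.min(0),P.max(0),cv2.contourArea(c))
d=np.linalg.norm(H-[631,-272.5],axis=1);print("hull radii about pocket centre",np.sort(d).round(1)[-12:])
A=np.c_[2*H,np.ones(len(H))];s=np.linalg.lstsq(A,(H**2).sum(1),rcond=None)[0];print("circle",s[:2],np.sqrt(s[2]+s[0]**2+s[1]**2))
E
```

```text
[ 598.99040088 -305.37751389] [ 634.20841807 -243.69353628] 497.5
hull radii about pocket centre [31.9 32.  32.3 32.4 32.5 32.7 32.7 32.7 32.8 32.8 32.8 32.9]
circle [ 629.5850719  -273.88437603] 30.768312163089377
```

The bright edge of the foot disc lies 32–33 mm from the pocket centre, which matches its 33 mm radius, so the stirrup is centred and flat. Handing in.

```bash
python3 -c "
from bench import bot
print(bot.sign_off(), bot.get_state()['t'])"
```

```text
the job is handed in; nothing more can be done
the job is handed in; nothing more can be done
```

I weighed the core stirrup on the hook (about 2.2 N, 0.22 kg), let it hang untouched for about 1.8 s, stood it back in its pocket and handed the job in just after 61 s; the sign-off gave no verdict, and before release it bound on the hook saddle with up to about 5 N sideways.

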